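# Open the push-and-turn cap of the descaler bottle

## Robot

A 6-joint arm with a two-finger parallel gripper is mounted at the origin on the work surface. World frame = base frame: x ahead of the robot, y to its left, z up, the work surface at z = 0. Lengths are in m, angles in rad, forces in N, time in s.
With the tool pointing down it reaches from about 0.25 to 0.775 m from the base axis. Payload 4 kg.
Tool frame: the origin (TCP) lies at the very end of the fingers, on their centre line; the grasp point (between the pads) lies 19 mm behind it; z points along the fingers, y is the line along which they close (so a half turn about z gives the same grasp; the last joint's range is limited). The gripper opens to 94 mm and grips with 3 to 60 N. Pads are 16 mm wide; open, the fingers measure 119 mm over their backs; the gripper's body (75 mm by 177 mm) begins 78 mm behind the grasp point.
Start: joints at [1.151, 0.087, 1.371, -0, 1.684, -0.103], TCP at [0.171, 0.523, 0.173] pointing down, gripper open.
Joint ranges: [-3.1, 3.1], [-0.76, 2.03], [0.27, 2.55], [-1.08, 4.22], [0.17, 2.65], [-2.57, 2.57]. Speed limits (rad/s): [2.79, 2.79, 3.14, 3.14, 3.14, 3.14].

## Interface

Orientations are given as [roll, pitch, yaw] about the fixed x, y, z axes, in that order (R = Rz(yaw) Ry(pitch) Rx(roll)).
In Python, from bench import robot, vision gives the robot as it stands.
- The arm moves only by the shell command python3 -m crank 'ROWS'. ROWS is JSON, a list of rows, each a list of 3 entries, a list of its own where there are three numbers: the closure, from 0 (fully open) to 1 (shut), then the shift along the tool's x, y, z in m, then the turn, a rotation vector about the tool's x, y, z in degrees. A call has 1 to 8 rows; each row shifts and turns the commanded pose from where the row before left it, along the tool's axes as they then stand; what a row does not reach is not made up. A row lasts 1/10 s, in which the tool goes at most 50 mm and 8.59 degrees, less where a joint would pass 70% of its speed; a pose out of reach is approached as far as the arm can. A call with a gripper value outside its range is refused whole. The fingers move at their own pace and stop on an object; the grip force is fixed at half the most. Time passes only in rows, so rows that do not move let the fingers close. It gives the time, the measured TCP pose, the force, the opening and the grip force at its end, in the units of the state.
- robot.get_obs(): the state, without advancing time (a new reading comes with each control period).
- vision.snapshot(name): name is "scene" or "top" or "wrist"; returns a dict with "color" (384x512x3 uint8, red, green, blue), "z_map" (384x512 float32, m along the optical axis (not along the pixel's ray), 0 where there is no reading), "fx", "fy", "cx", "cy" (pixels), "R" (3x3) and "t" (3): a world point X has camera coordinates R X + t. Camera axes: x right, y down, z forward; pixel columns grow to the right and rows downward; lengths in m; the calibration is good to about 2 mm. A picture is of the moment at which its call begins.
- robot.close_job(): hands the job in; it is judged then, once.
The state is a dict: "time": time; "joint_positions": joint angles; "qvel": joint speeds; "joint_torque": joint torques, N m; "tool_pos": TCP position; "ee_rot": TCP orientation; "wrist_force": force on the tool from outside, world axes, zero at the start; "wrist_torque": the same for the moment, N m; "width": finger opening in m; "finger_force": force on a finger pad.
Only numpy, scipy, OpenCV 4.12 (cv2) and the standard library are available. Lean on these libraries where they do the work, as an engineer would, in place of code of your own. Each camera call takes 0.05 s, during which the arm holds its last target. There are 200 camera calls.

## Task

Open the square descaler bottle that stands in the steel holder on the counter: push its safety cap down against the spring, keep it pressed while you twist it anticlockwise (seen from above) out of its lock, then lift it off. Finish still gripping the cap, holding it still and level straight above the bottle with its rim 5 to 10 cm above the bottle's mouth; do not put it down or let go, and leave the other things on the counter where they are.

Things in the scene. Friction and masses are not known exactly. Their poses are not given: they have to be found in the camera images.
- cap_center (a point): centre (half-way up) of the safety cap: round, ribbed, flat top, hollow below, 50 mm across, 30 mm high (top 15 mm above this point, rim 15 mm below), 40 g, with about 1.5 mm of sideways play. z points out of its top. Closed and locked at the start: it turns only while pressed down, anticlockwise seen from above; free to lift after 52 to 78 degrees (aim for 65); a stop blocks it at about 80
- seal (a joint): how far (m) the sprung seal disc in the mouth, under the cap, is pushed down: about 0 with the cap closed, grows as the cap is pressed, negative when the cap is off. About 5 N starts the cap moving down, 12 N brings it to a hard stop at 8 mm; it can turn once 5 mm down (aim for 6 to 7 mm, and keep it there while turning)
- bottle: descaler bottle and its steel holder, fixed to the counter. Origin: centre of the underside, z up on the axis of neck and cap. Square body 82 x 82 mm along x and y, 106 mm high; shoulder sloping up from 38 mm radius at 105 mm height to 16 mm at 125 mm; neck 27 mm across up to 158.5 mm. Closed cap: 140.5 to 170.5 mm above the counter, centre at 155.5 mm. Holder 104 mm square, 34 mm high
- mouth (a point): centre of the bottle's mouth, the top of its neck, on the axis of the cap, 158.5 mm above the counter. The unlocked cap lifts straight up; 20 mm of lift brings its rim above the mouth
- mug: bystander: white ceramic mug, 80 mm across, 85 mm high, loose; origin at the centre of its underside, handle towards its +y
- syrup: bystander: round amber glass syrup bottle with a plain cap, 60 mm across, 155 mm high, loose; origin at the centre of its underside
- reader: bystander: white card reader lying flat, 150 x 80 x 30 mm, loose; origin at the centre of its underside, long side along its x
- pencup: bystander: metal pen cup with three pens, 72 mm across, 140 mm high with the pens, loose; origin at the centre of its underside
Not all that is in view belongs to the job. Of the things shaped like the part that bears cap_center, the grey one is meant.

How it is judged:
On the way, in this order (a step that is already met when the one before it is completed fails the run):
1. the cap is pushed down on the neck past its teeth (at least 4 mm) before it turns (z of cap_center in the frame of bottle below 0.1515 m and angle between the x axis of cap_center and the x axis of bottle, either way round below 0.5 rad), for 0.1 s.
2. the cap, still on the neck and still held down at least 3 mm, is twisted at least 34 degrees, past its teeth (angle between the x axis of cap_center and the x axis of bottle, either way round above 0.6 rad and z of cap_center in the frame of bottle below 0.1525 m and horizontal distance between cap_center and mouth below 0.006 m), for 0.05 s.
At the end, for the whole second after the job is handed in: The cap is held in the fingers (more than 1 N), at rest (under 3 cm/s), level within 15 degrees, its axis within 3 cm of the bottle's axis, its centre 4.5 to 15 cm above the mouth (rim 3 to 13.5 cm above it), touching the bottle nowhere (z of cap_center in the frame of mouth between 0.045 and 0.15 m and horizontal distance between cap_center and mouth below 0.03 m and angle between cap_center's own z axis and vertical below 0.26 rad and contact force between the fingers and cap above 1 N and contact force between cap and bottle below 0.1 N and linear speed of cap below 0.03 m/s); the arm keeps its last pose, push and grip.
It fails at once if the mug, syrup bottle, card reader or pen cup is displaced by more than 2 cm (distance of any of mug, syrup, reader, pencup from where it was at the start of the episode above 0.02 m).
It also fails if it takes over 35 s, if anything falls off the work surface, if the arm or the gripper's body presses on something with over 40 N, if the wrist force passes 120 N, or if a joint passes its speed limit or range.

## Working session

There is one attempt and no reset: what is moved stays moved. The work goes in short steps, Python scripts to look and compute and a shell command to move; the robot and the scene stay as the last step left them, time stands still between calls to the robot, and variables do not carry over. Pictures are saved under pics/ and viewed, at most 10 in all, crops included, and the job is handed in when it is done.

```bash
mkdir -p pics; ls
python3 - <<'E'
from bench import robot, vision
import cv2, numpy as np
o=robot.get_obs()
print({k:np.round(v,3).tolist() for k,v in o.items()})
for n in ("scene","top"):
    s=vision.snapshot(n); cv2.imwrite(f"pics/{n}0.png",s["color"][...,::-1])
    np.savez(f"{n}0.npz",**s); print(n,s["fx"],s["R"].round(3).tolist(),s["t"])
E
```

```text
pics
{'time': 0.0, 'joint_positions': [1.151, 0.088, 1.372, -0.0, 1.684, -0.103], 'qvel': [0.001, 0.0, -0.001, 0.0, 0.001, -0.001], 'joint_torque': [-0.0, -34.017, -30.243, 0.072, 0.033, -0.0], 'tool_pos': [0.171, 0.522, 0.172], 'ee_rot': [-3.139, -0.0, 2.825], 'wrist_force': [0.535, -0.138, 0.243], 'wrist_torque': [-0.042, -0.017, 0.083], 'finger_force': 0.0, 'width': 0.094}
scene 431.24748276040435 [[0.652, 0.758, 0.009], [0.602, -0.51, -0.614], [-0.461, 0.405, -0.789]] [-0.39380249 -0.26215514  1.78630759]
top 381.40590643541236 [[-0.015, -1.0, 0.003], [-0.995, 0.015, -0.101], [0.101, -0.004, -0.995]] [0.04412564 0.60627506 1.13059517]
```

View pics/scene0.png

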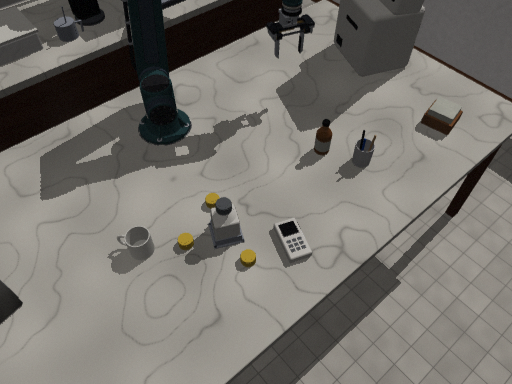

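View pics/top0.png

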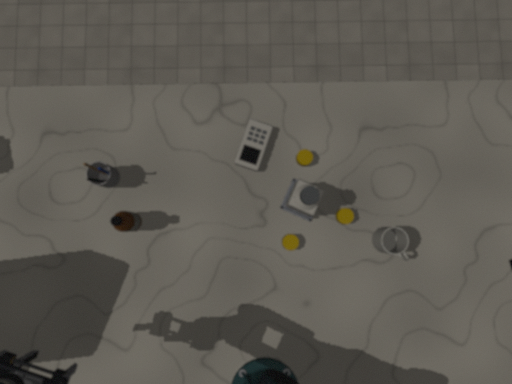

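The grey cap sits on the bottle at about (224,206) in the scene view and (310,196) in the top view. Three yellow decoy caps lie around it, and the reader, mug, syrup and pen cup stand clear. Next I'll measure the cap and the bottle's yaw.

```bash
cat > h.py <<'E'
import numpy as np, cv2
def cloud(s):
    z=s["z_map"]; v,u=np.indices(z.shape)
    P=np.stack([(u-s["cx"])/s["fx"]*z,(v-s["cy"])/s["fy"]*z,z],-1)
    W=(P-s["t"])@s["R"]; W[z<=0]=np.nan
    return W
E
python3 - <<'E'
from h import *
for n,(u,v) in (("scene",(224,206)),("top",(310,196))):
    s=np.load(f"{n}0.npz"); W=cloud(s)
    sub=W[v-35:v+45,u-45:u+45].reshape(-1,3)
    sub=sub[~np.isnan(sub[:,2])]
    c=sub[(sub[:,2]>.160)&(sub[:,2]<.18)]
    print(n,"cap",len(c),c.mean(0).round(4),((c.max(0)+c.min(0))/2).round(4),np.ptp(c,axis=0).round(4), np.median(c[:,2]))
    b=sub[(sub[:,2]>.02)&(sub[:,2]<.115)]
    print("body",cv2.minAreaRect(b[:,:2].astype(np.float32)))
    b=sub[(sub[:,2]>.08)&(sub[:,2]<.107)]
    print("body hi",cv2.minAreaRect(b[:,:2].astype(np.float32)))
    b=sub[(sub[:,2]>.01)&(sub[:,2]<.04)]
    print("holder",cv2.minAreaRect(b[:,:2].astype(np.float32)))
    print("table z",np.median(sub[sub[:,2]<.01][:,2]))
E
```

```text
scene cap 193 [ 0.5761 -0.127   0.1692] [ 0.573  -0.1256  0.169 ] [0.0519 0.0488 0.0175] 0.16963764060667347
body ((0.5313543677330017, -0.1204552948474884), (0.24209193885326385, 0.22596251964569092), 44.263916015625)
body hi ((0.5754117369651794, -0.12642458081245422), (0.08256550133228302, 0.08533454686403275), 64.81429290771484)
holder ((0.5312741994857788, -0.1206212043762207), (0.24203817546367645, 0.2262008637189865), 44.369441986083984)
table z -0.0007654473670432613
top cap 287 [ 0.5742 -0.126   0.1716] [ 0.5748 -0.1265  0.1685] [0.0488 0.0486 0.017 ] 0.17188819507388192
body ((0.5684952139854431, -0.17516955733299255), (0.2106725424528122, 0.24337123334407806), 87.24798583984375)
body hi ((0.5745635032653809, -0.1267244964838028), (0.08312775194644928, 0.08214513957500458), 65.14796447753906)
holder ((0.5681760311126709, -0.17500373721122742), (0.2114684283733368, 0.24512815475463867), 86.97048950195312)
table z 0.0013634961370993692
```

```bash
python3 -m crank '[[0,[0,0,-0.04],[0,0,0]],[0,[0,0,-0.04],[0,0,0]],[0,[-0.0366,-0.0307,0],[0,0,0]],[0,[-0.0366,-0.0307,0],[0,0,0]],[0,[-0.0366,-0.0307,0],[0,0,0]],[0,[-0.0366,-0.0307,0],[0,0,0]],[0,[-0.0366,-0.0307,0],[0,0,0]],[0,[-0.0366,-0.0307,0],[0,0,0]]]'
python3 -m crank '[[0,[-0.0366,-0.0307,0],[0,0,0]],[0,[-0.0366,-0.0307,0],[0,0,0]],[0,[-0.0366,-0.0307,0],[0,0,0]],[0,[-0.0366,-0.0307,0],[0,0,0]],[0,[-0.0366,-0.0307,0],[0,0,0]],[0,[-0.0366,-0.0307,0],[0,0,0]],[0,[-0.0366,-0.0307,0],[0,0,0]],[0,[-0.0366,-0.0307,0],[0,0,0]]]'
```

```text
time: 0.9
tool_pos: [0.323, 0.2774, 0.253]
ee_rot: [-3.141, -0.0, 2.825]
wrist_force: [-0.2, 0.3, 0.0]
width: 0.0937
finger_force: 0.0
time: 1.7
tool_pos: [0.5248, -0.0473, 0.2529]
ee_rot: [3.141, -0.001, 2.824]
wrist_force: [0.1, 1.0, -0.6]
width: 0.0942
finger_force: 0.0
```

```bash
python3 -m crank '[[0,[-0.03,-0.0245,0],[0,0,0]],[0,[0,0,0],[0,0,8.5]],[0,[0,0,0],[0,0,8.5]],[0,[0,0,0],[0,0,8.5]],[0,[0,0,0],[0,0,8.5]],[0,[0,0,0],[0,0,8.5]],[0,[0,0,0],[0,0,8.5]],[0,[0,0,0],[0,0,8.5]]]'; python3 -c "
from bench import robot;print(robot.get_obs()['joint_positions'])"
```

```text
time: 2.5
tool_pos: [0.545, -0.078, 0.2526]
ee_rot: [-3.14, -0.001, 1.78]
wrist_force: [-0.2, 0.5, 1.0]
width: 0.0942
finger_force: 0.0
[-2.45161767e-01  8.81482104e-02  1.21410132e+00  1.06155160e-04
  1.84074290e+00 -4.54538319e-01]
```

Run:
```python
from bench import robot, vision
from h import *
s=vision.snapshot("wrist"); cv2.imwrite("pics/wrist1.png",s["color"][...,::-1]); W=cloud(s)
hit=np.hypot(W[...,0]-.575,W[...,1]+.1265)<.045
c=W[hit&(W[...,2]>.16)&(W[...,2]<.18)]
print(len(c),c.mean(0),(c.max(0)+c.min(0))/2,np.ptp(c,axis=0),np.median(c[:,2]))
v,u=np.where(hit&(W[...,2]>.16)&(W[...,2]<.18)); print(u.min(),u.max(),v.min(),v.max())
print(cv2.minEnclosingCircle(c[:,:2].astype(np.float32)))
o=robot.get_obs(); y=o["ee_rot"][2]; d=np.array([.5748,-.1265])-o["tool_pos"][:2]
print("tool d",np.cos(y)*d[0]+np.sin(y)*d[1],np.sin(y)*d[0]-np.cos(y)*d[1])
```

```text
1446 [ 0.57250679 -0.12264868  0.1698898 ] [ 0.57359332 -0.12407326  0.1665048 ] [0.05047729 0.04944493 0.01299436] 0.17028760577615876
243 286 213 254
((0.5733838081359863, -0.12485682964324951), 0.025643203407526016)
tool d -0.05356972160760609 0.019269858254233156
```

View pics/wrist1.png

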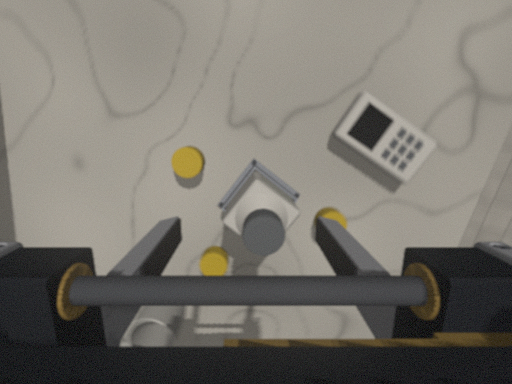

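The wrist view shows the grey cap at pixel (264,233) between the fingers, and all three cameras agree on about (0.574, -0.1255). I'll centre over it, descend to TCP z of about 0.139 and close.

```bash
python3 -m crank '[[0,[-0.0263,0.0093,0],[0,0,0]],[0,[-0.0262,0.0092,0],[0,0,0]],[0,[0,0,0.02],[0,0,0]],[0,[0,0,0.03],[0,0,0]],[0,[0,0,0.03],[0,0,0]],[0,[0,0,0.02],[0,0,0]],[0,[0,0,0.013],[0,0,0]],[0,[0,0,0],[0,0,0]]]'
```

```text
time: 3.35
tool_pos: [0.5731, -0.1249, 0.1377]
ee_rot: [-3.137, -0.003, 1.788]
wrist_force: [-0.3, -0.1, 0.7]
width: 0.0937
finger_force: 0.0
```

```bash
python3 -m crank '[[1,[0,0,0],[0,0,0]],[1,[0,0,0],[0,0,0]],[1,[0,0,0],[0,0,0]],[1,[0,0,0],[0,0,0]],[1,[0,0,0],[0,0,0]],[1,[0,0,0],[0,0,0]],[1,[0,0,0],[0,0,0]],[1,[0,0,0],[0,0,0]]]'
```

```text
time: 4.15
tool_pos: [0.5745, -0.1253, 0.1403]
ee_rot: [-3.142, -0.0, 1.786]
wrist_force: [-0.1, -0.5, -0.6]
width: 0.0332
finger_force: 0.0
```

The width is 33 mm with no force, which doesn't fit a 50 mm cap, so I'll look before going on.

Run:
```python
from bench import robot, vision
from h import *
s=vision.snapshot("wrist"); a=s["color"][...,::-1]; 
s2=vision.snapshot("scene"); b=cv2.resize(s2["color"][130:290,140:350,::-1],None,fx=2.4,fy=2.4)
im=np.zeros((384,800,3),np.uint8); im[:, :296]=cv2.resize(a,(296,222),interpolation=cv2.INTER_AREA).__class__((384,296,3),np.uint8)*0
im[:222,:296]=cv2.resize(a,(296,222)); im[:,296:]=b[:384,:504]
cv2.imwrite("pics/chk2.png",im)
W=cloud(s2); m=(np.hypot(W[...,0]-.575,W[...,1]+.1265)<.03)&(W[...,2]>.12)&(W[...,2]<.2)
print(m.sum()); o=robot.get_obs(); print(o["time"],o["width"],o["finger_force"],o["tool_pos"],o["wrist_force"])
```

```text
278
4.25 0.025138759262491216 0.0 [ 0.57451469 -0.12532611  0.14029807] [0.28879053 0.18294794 0.84272105]
```

View pics/chk2.png

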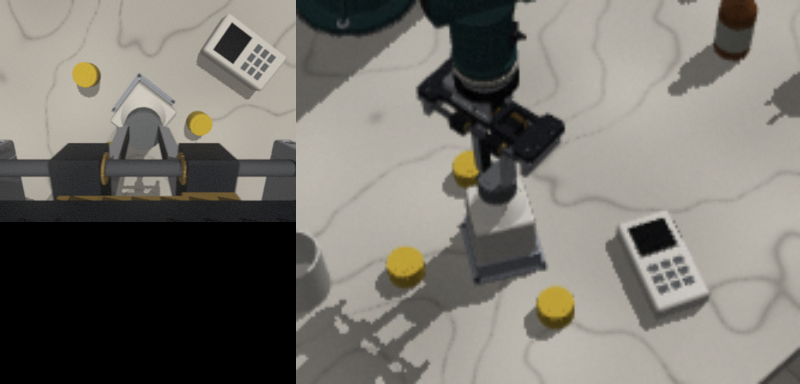

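The view shows the fingers closing beside the cap, on the robot side of it, and not around it. I'll measure where the fingertips are against the reported TCP.

Run:
```python
from bench import robot, vision
from h import *
o=robot.get_obs(); p=o["tool_pos"]; y=o["ee_rot"][2]
tx=np.array([np.cos(y),np.sin(y)]); ty=np.array([np.sin(y),-np.cos(y)])
for n in("scene","wrist"):
    s=vision.snapshot(n); W=cloud(s)
    q=s["R"]@p+s["t"]; print(n,"tcp px",q[0]/q[2]*s["fx"]+s["cx"],q[1]/q[2]*s["fy"]+s["cy"])
    d=W[...,:2]-p[:2]; ax=d@tx; ay=d@ty
    for lo in np.arange(.13,.24,.01):
        m=(abs(ax)<.09)&(abs(ay)<.07)&(W[...,2]>lo)&(W[...,2]<lo+.01)
        if m.sum()>5: print(round(lo,3),m.sum(),"ax",np.percentile(ax[m],[2,50,98]).round(3),"ay",np.percentile(ay[m],[2,50,98]).round(3))
    if n=="wrist": cv2.imwrite("pics/w3.png",s["color"][...,::-1])
    else: cv2.imwrite("pics/s3.png",cv2.resize(s["color"][160:260,160:290,::-1],None,fx=6,fy=6))
```

```text
scene tcp px 223.6275564066042 208.91859833090018
0.14 32 ax [-0.025 -0.015  0.012] ay [-0.009  0.018  0.024]
0.15 29 ax [-0.026 -0.017  0.012] ay [-0.007  0.013  0.023]
0.16 73 ax [-0.024 -0.01   0.018] ay [-0.021  0.003  0.023]
0.17 61 ax [-0.02  -0.007  0.011] ay [-0.021 -0.003  0.022]
0.18 22 ax [-0.01  -0.006  0.008] ay [-0.025 -0.012  0.024]
0.19 25 ax [-0.01  -0.005  0.008] ay [-0.021  0.015  0.025]
0.2 26 ax [-0.011 -0.006  0.006] ay [-0.025 -0.013  0.026]
0.21 24 ax [-0.01  -0.005  0.006] ay [-0.024  0.019  0.026]
0.22 19 ax [-0.01  -0.008  0.002] ay [-0.023  0.016  0.025]
0.23 14 ax [-0.009 -0.008 -0.002] ay [-0.024  0.017  0.025]
wrist tcp px 249.1197102677257 215.1479746083297
0.14 122 ax [0.014 0.023 0.026] ay [-0.022 -0.001  0.02 ]
0.15 152 ax [0.012 0.023 0.026] ay [-0.023 -0.001  0.02 ]
0.16 909 ax [-0.022  0.016  0.025] ay [-0.023 -0.001  0.021]
0.17 1878 ax [-0.021  0.006  0.022] ay [-0.019 -0.001  0.017]
0.18 244 ax [-0.006  0.01   0.01 ] ay [-0.022  0.01   0.021]
0.19 293 ax [-0.006  0.01   0.01 ] ay [-0.023  0.01   0.021]
0.2 333 ax [-0.006  0.01   0.01 ] ay [-0.023 -0.011  0.022]
0.21 422 ax [-0.005  0.01   0.01 ] ay [-0.023 -0.011  0.022]
0.22 422 ax [-0.004  0.01   0.01 ] ay [-0.021  0.01   0.019]
0.23 381 ax [0.003 0.01  0.01 ] ay [-0.018  0.01   0.017]
```

View pics/w3.png

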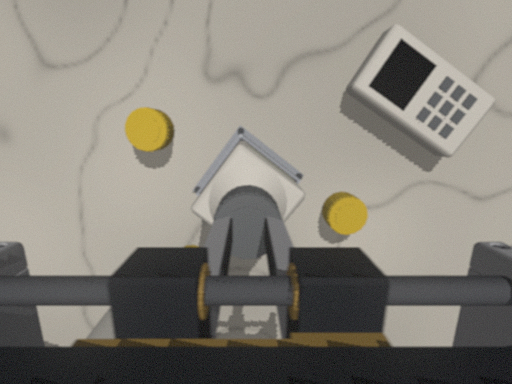

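View pics/s3.png

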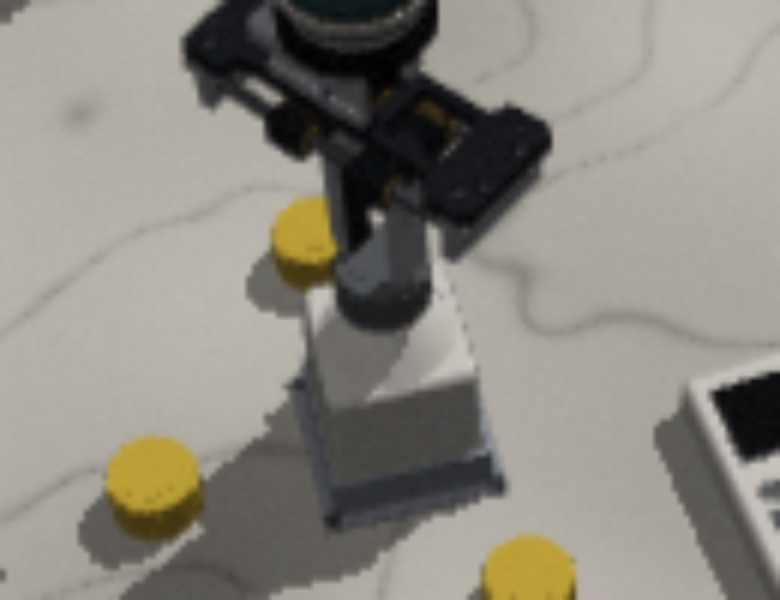

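Laterally the fingers are centred on the cap, but they are visible only above about z = 0.175. They look to have closed over the cap's top, so the real fingertips must be higher than the reported TCP. I'll raise, open and measure the true tip height.

```bash
python3 -m crank '[[1,[0,0,-0.03],[0,0,0]],[1,[0,0,-0.03],[0,0,0]],[1,[0,0,0],[0,0,0]],[1,[0,0,0],[0,0,0]]]'
python3 - <<'E'
from bench import robot, vision
from h import *
o=robot.get_obs(); p=o["tool_pos"]; y=o["ee_rot"][2]; print(p,o["width"],o["finger_force"])
tx=np.array([np.cos(y),np.sin(y)]); ty=np.array([np.sin(y),-np.cos(y)])
for n in("scene","wrist"):
    s=vision.snapshot(n); W=cloud(s)
    d=W[...,:2]-p[:2]; ax=d@tx; ay=d@ty
    for lo in np.arange(.13,.26,.01):
        m=(abs(ax)<.04)&(abs(ay)<.05)&(W[...,2]>lo)&(W[...,2]<lo+.01)
        if m.sum()>5: print(n,round(lo,3),m.sum(),"ax",np.percentile(ax[m],[2,50,98]).round(3),"ay",np.percentile(ay[m],[2,50,98]).round(3))
    if n=="wrist": a=cv2.resize(s["color"][150:350,150:350,::-1],(400,400))
    else: b=cv2.resize(s["color"][160:260,175:275,::-1],(400,400))
cv2.imwrite("pics/c4.png",np.hstack([a,b]))
E
```

```text
time: 4.75
tool_pos: [0.5749, -0.1255, 0.201]
ee_rot: [3.14, 0.001, 1.786]
wrist_force: [-0.3, -0.2, -0.4]
width: 0.0005
finger_force: 0.0
[ 0.57494675 -0.12547371  0.20104063] 0.0004834317128439257 0.0
scene 0.14 23 ax [-0.025 -0.013  0.01 ] ay [-0.013  0.016  0.024]
scene 0.15 32 ax [-0.025 -0.018  0.012] ay [-0.01   0.015  0.025]
scene 0.16 114 ax [-0.023 -0.004  0.022] ay [-0.021  0.003  0.024]
scene 0.17 79 ax [-0.022 -0.001  0.021] ay [-0.022 -0.001  0.021]
scene 0.24 19 ax [-0.01  -0.008  0.008] ay [-0.009  0.005  0.012]
scene 0.25 22 ax [-0.01  -0.007  0.006] ay [-0.01   0.009  0.013]
wrist 0.14 57 ax [0.016 0.025 0.026] ay [-0.02  -0.002  0.018]
wrist 0.15 76 ax [0.011 0.023 0.026] ay [-0.023 -0.002  0.02 ]
wrist 0.16 639 ax [-0.012  0.012  0.025] ay [-0.025 -0.001  0.022]
wrist 0.17 1269 ax [-0.011  0.004  0.022] ay [-0.023 -0.002  0.019]
wrist 0.23 100 ax [0.008 0.01  0.011] ay [-0.011 -0.001  0.009]
wrist 0.24 203 ax [0.008 0.01  0.011] ay [-0.013 -0.001  0.01 ]
wrist 0.25 232 ax [0.008 0.01  0.011] ay [-0.013 -0.001  0.011]
```

View pics/c4.png

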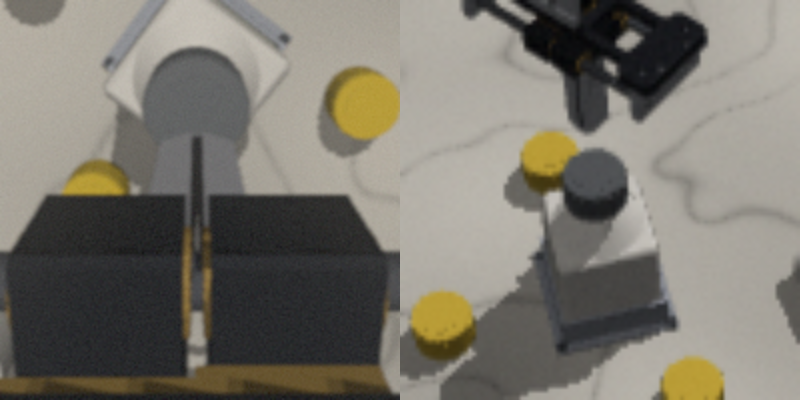

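With TCP reported at z = 0.201 the closed fingers end at about 0.235–0.24, clear of the untouched cap. So the reported z is about 35 mm too low, while x and y fit. I'll open and pin down the offset.

```bash
python3 - <<'E'
from bench import robot, vision
from h import *
o=robot.get_obs(); p=o["tool_pos"]; y=o["ee_rot"][2]
tx=np.array([np.cos(y),np.sin(y)]); ty=np.array([np.sin(y),-np.cos(y)])
for n in("scene","wrist","top"):
    s=vision.snapshot(n); W=cloud(s); d=W[...,:2]-p[:2]; ax=d@tx; ay=d@ty
    z=W[...,2][(abs(ax)<.014)&(abs(ay)<.016)&(W[...,2]>.185)&(W[...,2]<.4)]
    print(n,len(z),np.sort(z)[:12].round(4) if len(z) else "")
E
python3 -m crank '[[0,[0,0,0],[0,0,0]],[0,[0,0,0],[0,0,0]],[0,[0,0,0],[0,0,0]],[0,[0,0,0],[0,0,0]],[0,[0,0,0],[0,0,0]],[0,[0,0,0],[0,0,0]],[0,[0,0,0],[0,0,0]],[0,[0,0,0],[0,0,0]]]'
```

```text
scene 168 [0.2299 0.2309 0.2354 0.2357 0.236  0.2365 0.2373 0.2383 0.2419 0.2419
 0.2427 0.2427]
wrist 1537 [0.2292 0.2295 0.2296 0.2298 0.2302 0.2303 0.2305 0.2306 0.231  0.2311
 0.2312 0.2315]
top 0 
time: 5.8
tool_pos: [0.5745, -0.1253, 0.2004]
ee_rot: [3.141, -0.0, 1.786]
wrist_force: [-0.2, -0.2, 0.5]
width: 0.061
finger_force: 0.0
```

The tips are at about 0.230–0.232 for a reported 0.201, so the offset is +30 mm. I'll finish opening and descend to reported 0.107 (true about 0.138), watching the force.

```bash
python3 -m crank '[[0,[0,0,0],[0,0,0]],[0,[0,0,0],[0,0,0]],[0,[0,0,0],[0,0,0]],[0,[0,0,0],[0,0,0]],[0,[0,0,0],[0,0,0]],[0,[0,0,0.01],[0,0,0]],[0,[0,0,0.01],[0,0,0]],[0,[0,0,0],[0,0,0]]]'
python3 -m crank '[[0,[0,0,0.013],[0,0,0]],[0,[0,0,0.013],[0,0,0]],[0,[0,0,0.013],[0,0,0]],[0,[0,0,0.013],[0,0,0]],[0,[0,0,0.013],[0,0,0]],[0,[0,0,0.0085],[0,0,0]],[0,[0,0,0],[0,0,0]]]'
```

```text
time: 6.6
tool_pos: [0.5732, -0.1249, 0.1774]
ee_rot: [-3.137, -0.002, 1.786]
wrist_force: [-0.8, 0.2, -0.5]
width: 0.0937
finger_force: 0.0
time: 7.3
tool_pos: [0.5734, -0.125, 0.1047]
ee_rot: [-3.139, -0.002, 1.786]
wrist_force: [0.4, -1.2, -0.9]
width: 0.0939
finger_force: 0.0
```

```bash
python3 -m crank '[[1,[0,0,0],[0,0,0]],[1,[0,0,0],[0,0,0]],[1,[0,0,0],[0,0,0]],[1,[0,0,0],[0,0,0]],[1,[0,0,0],[0,0,0]],[1,[0,0,0],[0,0,0]],[1,[0,0,0],[0,0,0]],[1,[0,0,0],[0,0,0]]]'
```

```text
time: 8.1
tool_pos: [0.5742, -0.1254, 0.107]
ee_rot: [-3.141, -0.0, 1.786]
wrist_force: [-1.6, 0.0, 1.8]
width: 0.0496
finger_force: 30.0
```

The cap is gripped: 49.6 mm opening, 30 N. Now I press down in small steps.

```bash
python3 -m crank '[[1,[0,0,0.002],[0,0,0]],[1,[0,0,0.002],[0,0,0]],[1,[0,0,0.0015],[0,0,0]],[1,[0,0,0],[0,0,0]],[1,[0,0,0],[0,0,0]]]'
```

```text
time: 8.6
tool_pos: [0.5747, -0.1254, 0.1033]
ee_rot: [3.14, 0.001, 1.786]
wrist_force: [-3.7, 1.0, 7.8]
width: 0.0494
finger_force: 30.0
```

```bash
python3 -m crank '[[1,[0,0,0.0015],[0,0,0]],[1,[0,0,0.0015],[0,0,0]],[1,[0,0,0.0005],[0,0,0]],[1,[0,0,0],[0,0,0]],[1,[0,0,0],[0,0,0]]]'
```

```text
time: 9.1
tool_pos: [0.5748, -0.1256, 0.1007]
ee_rot: [3.14, 0.001, 1.786]
wrist_force: [-4.5, 0.9, 10.9]
width: 0.0496
finger_force: 30.0
```

Force 10.9 N and travel 6.3 mm is about right. I'll start the twist (negative about tool z is anticlockwise from above) and check that it follows.

```bash
python3 -m crank '[[1,[0,0,0],[0,0,-4]],[1,[0,0,0],[0,0,-4]],[1,[0,0,0],[0,0,-4]],[1,[0,0,0],[0,0,-4]],[1,[0,0,0],[0,0,0]]]'; python3 -c "
from bench import robot;o=robot.get_obs();print(o['tool_pos'],o['wrist_force'],o['wrist_torque'])"
```

```text
time: 9.6
tool_pos: [0.5759, -0.1254, 0.101]
ee_rot: [3.138, 0.003, 2.067]
wrist_force: [-2.8, 0.3, 9.8]
width: 0.0498
finger_force: 30.0
[ 0.57592066 -0.12538752  0.10099673] [-2.75617143  0.33161557  9.75659008] [0.08876041 0.4965782  0.03068143]
```

It turns freely with little torque. I'll continue to 65° in total.

```bash
python3 -m crank '[[1,[0,0,0.0005],[0,0,-5]],[1,[0,0,0],[0,0,-6]],[1,[0,0,0],[0,0,-6]],[1,[0,0,0],[0,0,-6]],[1,[0,0,0],[0,0,0]]]'
```

```text
time: 10.1
tool_pos: [0.576, -0.1253, 0.1006]
ee_rot: [3.139, 0.004, 2.469]
wrist_force: [-2.5, 0.7, 10.2]
width: 0.0495
finger_force: 30.0
```

```bash
python3 -m crank '[[1,[0,0,0],[0,0,-6]],[1,[0,0,0],[0,0,-6]],[1,[0,0,0],[0,0,-6]],[1,[0,0,0],[0,0,-6]],[1,[0,0,0],[0,0,-3]],[1,[0,0,0],[0,0,0]],[1,[0,0,0],[0,0,0]]]';  python3 -c "
from bench import robot;o=robot.get_obs();print(o['wrist_torque'])"
```

```text
time: 10.8
tool_pos: [0.5761, -0.1253, 0.1007]
ee_rot: [3.141, 0.005, 2.939]
wrist_force: [-1.9, 1.1, 9.9]
width: 0.0495
finger_force: 30.0
[0.13860818 0.44888328 0.01433725]
```

The gripper has turned 66° at a steady ~10 N. I'll lift slowly and watch for a downward pull, which would mean the cap slipped in the fingers and is still locked.

```bash
python3 -m crank '[[1,[0,0,-0.003],[0,0,0]],[1,[0,0,-0.003],[0,0,0]],[1,[0,0,-0.003],[0,0,0]],[1,[0,0,-0.003],[0,0,0]],[1,[0,0,-0.003],[0,0,0]],[1,[0,0,0],[0,0,0]]]'
```

```text
time: 11.4
tool_pos: [0.5744, -0.1253, 0.1119]
ee_rot: [3.141, -0.001, 2.938]
wrist_force: [-0.1, 0.4, 0.5]
width: 0.0499
finger_force: 30.0
```

No pull, so it's free. I'll lift straight up by another 83 mm.

```bash
python3 -m crank '[[1,[0,0,-0.005],[0,0,0]],[1,[0,0,-0.008],[0,0,0]],[1,[0,0,-0.01],[0,0,0]],[1,[0,0,-0.015],[0,0,0]],[1,[0,0,-0.018],[0,0,0]],[1,[0,0,-0.015],[0,0,0]],[1,[0,0,-0.008],[0,0,0]],[1,[0,0,-0.004],[0,0,0]]]'
python3 -m crank '[[1,[0,0,0],[0,0,0]],[1,[0,0,0],[0,0,0]],[1,[0,0,0],[0,0,0]]]'
python3 - <<'E'
from bench import robot, vision
from h import *
s=vision.snapshot("scene"); W=cloud(s)
cv2.imwrite("pics/end.png",cv2.resize(s["color"][140:260,160:310,::-1],None,fx=4,fy=4))
m=(np.hypot(W[...,0]-.5745,W[...,1]+.1255)<.027)&(W[...,2]>.17)&(W[...,2]<.262)
print(W[m].min(0),W[m].max(0)); o=robot.get_obs(); print(o["qvel"].round(3) if hasattr(o["qvel"],"round") else o["qvel"])
E
```

```text
time: 12.2
tool_pos: [0.5751, -0.1255, 0.1971]
ee_rot: [-3.141, 0.002, 2.938]
wrist_force: [0.4, -0.2, -0.6]
width: 0.0496
finger_force: 30.0
time: 12.5
tool_pos: [0.574, -0.1252, 0.1942]
ee_rot: [3.141, -0.002, 2.938]
wrist_force: [0.0, -0.4, -0.6]
width: 0.0497
finger_force: 30.0
[ 0.55062479 -0.15076636  0.17007756] [ 0.59957195 -0.09879124  0.26094995]
[ 0.001 -0.    -0.004 -0.    -0.001  0.001]
```

View pics/end.png

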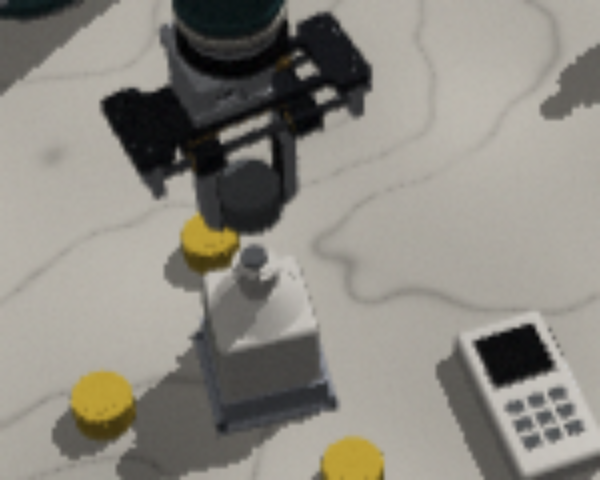

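The picture shows the cap in the fingers at about (250,195), level above the bare neck and mouth at (255,258). The arm is at rest and the rim is about 7 cm above the mouth, so I'm handing in.

```bash
python3 -c "
from bench import robot;print(robot.close_job())"
```

```text
the job is handed in; nothing more can be done
None
```

I pressed the cap down about 6 mm, twisted it 66° anticlockwise and lifted it off; it is gripped at 30 N, still and level, with its rim about 7 cm above the bottle's mouth, and the job was handed in at about 12.5 s without a verdict being returned.

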